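Put the red fabric marker in the cup, leaning between the yellow pegs

ROBOT

A 6-joint arm with a two-finger parallel gripper is mounted at the origin on the work surface. World frame = base frame: x ahead of the robot, y to its left, z up, the work surface at z = 0. Lengths are in m, angles in degrees, forces in N, time in s.
With the tool pointing down it reaches from about 0.275 to 0.875 m from the base axis. Payload 12.5 kg.
Tool frame: the origin (TCP) lies on the mounting face of the last link; the fingertips stand manip.tip_extent ahead of it and the grasp point (between the pads) lies 155 mm ahead of it (manip.tip_extent is the distance from the TCP to the fingertips, in m); z points along the fingers, y is the direction in which the jaws open and shut (so a half turn about z gives the same grasp; the last joint's range is limited). The gripper opens to 85 mm and grips with 20 to 120 N. Pads are 22 mm wide; open, the fingers measure 114 mm over their backs; the gripper's body (76 mm by 85 mm) begins 54 mm behind the grasp point. The pads swing forward as they close: fully open they stand 13 mm farther back than shut.
Start: joints at [-81.91, 20.094, 94.641, -0, 65.266, -4.847], TCP at [0.123, -0.536, 0.405] pointing down, gripper open.
Joint ranges: [-157.81, 157.81], [-45, 120.19], [0.68, 151.7], [-89.99, 269.99], [4.06, 180], [-164.3, 164.3]. Speed limits (degrees/s): [127.2, 127.2, 159.86, 180, 180, 180].

INTERFACE

Orientations are given as a 3x3 rotation matrix whose columns are the frame's x, y, z axes.
In Python, from cell import telemetry, eyes, sign_off, nets, manip gives the robot as it stands.
- The arm moves only by the shell command python3 -m handwheel 'ROWS' [FORCE]. ROWS is JSON, a list of rows, each an object of numbers: "tx", "ty", "tz": the shift along the tool's x, y, z in cm; "yaw": the turn about the tool's z in rad; "fingers": the closure, from -1 (fully open) to 1 (shut), so that 0 is half open. In form: [{"tx": .., "ty": .., "tz": .., "yaw": .., "fingers": ..}, ...]. A call has 1 to 5 rows; each row shifts and turns the pose as measured when the row begins, along the tool's axes as they then stand; what a row does not reach is not made up. A row lasts 1/12 s, in which the tool goes at most 41.7 mm and 7.16 degrees, less where a joint would pass 70% of its speed; a pose out of reach is approached as far as the arm can. A call with a gripper value outside its range is refused whole. The fingers move at their own pace and stop on an object; FORCE is the grip in N (left out, the last holds). Time passes only in rows, so rows that do not move let the fingers close. It gives the time, the measured TCP pose, the force and the opening at its end, in the units of the state.
- telemetry.observe(): the state, without advancing time (a new reading comes with each control period).
- eyes.camera(name): name is "scene" or "top" or "wrist"; returns a dict with "frame" (400x640x3 uint8, red, green, blue), "K" (3x3 intrinsics, pixels), "R" (3x3) and "t" (3): a world point X has camera coordinates R X + t; the wrist camera has in their place "hand_eye" (4x4, takes a point from camera to tool coordinates, whose origin is the TCP and whose axes are the flange's). Camera axes: x right, y down, z forward; pixel columns grow to the right and rows downward; lengths in m; the calibration is good to about 2 mm. A picture is of the moment at which its call begins: read the wrist's pose just before it. There is no depth.
- sign_off(): hands the job in, once; it reports no verdict.
Trained networks look in the newest picture that a camera, given by its name, has taken for a name from the list of things; names that differ only in an ending like _2 or _b are one class to them, and where a whole thing is asked for, a point or a joint stands for the part that bears it (a point fixed in the world has none). Each returns a list of dicts, best first, with "conf" (0 to 1); they miss things now and then, are a little off and sometimes report something else, mostly with a low value. They report only what shows in the picture. A call takes as long as a camera call. They do not tell look-alikes from the thing itself.
- nets.spot_in(camera, target): "xy" ([column, row] in pixels, amid what is visible of it).
- nets.spot_point(camera, target): "xy" ([column, row] in pixels: a listed point, or the origin of a listed thing).
The state is a dict: "clock": time; "joints": joint angles; "qvel": joint speeds; "effort": joint torques, N m; "position": TCP position; "tcp_rot": TCP orientation; "wrist_force": force on the tool from outside, world axes, zero at the start; "moment": the same for the moment, N m; "grip_width": finger opening in m.
Only numpy, scipy, OpenCV 4.12 (cv2) and the standard library are available. Lean on these libraries where they do the work, as an engineer would, in place of code of your own. Each camera call takes 0.05 s, during which the arm holds its last target. There are 200 camera calls.

TASK

Take the red fabric marker out of the wooden stand and lower it, foot first, into the white cup until its foot is near the cup's floor before you let go. Leave it standing in the cup leaning against the side of the rim marked by the yellow clip, between the clip's two small pegs. Leave the blue marker in its stand, and do not knock the cup over or push it away.

Things in the scene. Friction and masses are not known exactly. Their poses are not given: they have to be found in the camera images.
- red_marker: Red rod 12 mm across, 170 mm long, 22 g, black rings 12 and 105 mm up. Origin: centre of its foot; z runs up along it to the cap end. Stands loosely upright, foot 10 mm above the table, in an outer socket (35 mm deep) of a fixed dark wood stand, 60 x 160 mm, 45 mm high; the blue marker is in the other outer socket, 100 mm along the stand, the middle socket empty. Either may be in either.
- red_marker_seam (a point): Cap seam of the red marker, its upper black ring: point on its axis 105 mm from the foot, about where it crosses the cup's rim when leaning there. Axes as the marker's.
- cup: White straight round cup, loose, 320 g, upright: 76 mm outside, 68 mm inside diameter, 100 mm high, inner floor 5 mm up. Origin: centre of its underside; z up; x points to the middle of the yellow clip on the rim. The clip's two pegs (8 mm thick, 11 mm above the rim) stand 36 degrees either side of x, 34 mm clear between them; the marker leans on the rim in that gap. Any yaw.
- blue_marker: Blue marker of the same shape and size as the red one, standing in the stand's other outer socket; it stays there. Origin: centre of its foot; z up along it.
Things that resemble listed ones, but are neither listed nor needed, are in the scene too. What is shaped like the cup but pink or purple is not meant.

How it is judged:
By the outcome, as a careful person would: the job done as asked, in the order asked, and still so for the second after the job is handed in, with the robot touching nothing.
It also fails if it takes over 40 s, if anything falls off the work surface, if the arm or the gripper's body presses on something with over 40 N, if the wrist force passes 120 N, or if a joint passes its speed limit or range.

## Working session

There is one attempt and no reset: what is moved stays moved. The work goes in short steps, Python scripts to look and compute and a shell command to move; the robot and the scene stay as the last step left them, time stands still between calls to the robot, and variables do not carry over. Pictures are saved under pics/ and viewed, about 8 in all and at most 12, crops included, and the job is handed in when it is done.

```bash
mkdir -p pics; cat > h.py <<'E'
import numpy as np, cv2
from cell import telemetry, eyes, sign_off, nets, manip
def grab(n,save=None):
    s=telemetry.observe(); c=eyes.camera(n)
    if save: cv2.imwrite('pics/'+save,cv2.cvtColor(c['frame'],cv2.COLOR_RGB2BGR))
    K=np.array(c['K'])
    if 'hand_eye' in c:
        H=np.array(c['hand_eye']);Rt=np.array(s['tcp_rot']);p=np.array(s['position'])
        Rw=Rt@H[:3,:3]; o=Rt@H[:3,3]+p; R=Rw.T; t=-R@o
    else: R=np.array(c['R']);t=np.array(c['t'])
    return c['frame'],K,R,t
def toplane(K,R,t,xy,z):
    d=R.T@np.linalg.solve(K,[*xy,1]); o=-R.T@t
    return o+d*(z-o[2])/d[2]
def proj(K,R,t,X):
    q=K@(R@np.array(X)+t); return q[:2]/q[2]
E
python3 - <<'E'
from h import *
s=telemetry.observe(); print(s['clock'],s['position'],np.round(s['tcp_rot'],3).tolist(),s['grip_width'],manip.tip_extent)
for n in ('top','scene'):
    f,K,R,t=grab(n,n+'0.png')
    print(n,'cam',-R.T@t)
    for g in ('red_marker','red_marker_seam','cup','blue_marker'):
        for r in nets.spot_point(n,g)[:3]:
            z=0.115 if 'seam' in g else 0.01 if 'marker' in g else 0
            print(g,np.round(r['xy'],1),round(r['conf'],2),toplane(K,R,t,r['xy'],z).round(3))
E
python3 -c "
import cv2,numpy as np
" 
```

```text
0.0 [ 0.12313947 -0.5359009   0.40413851] [[0.975, 0.224, -0.0], [0.224, -0.975, 0.001], [0.0, -0.001, -1.0]] 0.08534629047603527 0.1734
top cam [0.37882626 0.00987642 1.16884476]
red_marker [397.9 185.4] 0.48 [ 0.517 -0.188  0.01 ]
red_marker_seam [405.  180.7] 0.53 [ 0.516 -0.187  0.115]
red_marker_seam [437.4 182. ] 0.26 [ 0.514 -0.264  0.115]
cup [217.5 186.9] 0.96 [0.507 0.286 0.   ]
cup [241.2 247.1] 0.89 [0.351 0.219 0.   ]
cup [293.8 155. ] 0.75 [0.596 0.086 0.   ]
blue_marker [435.  182.1] 0.69 [ 0.528 -0.285  0.01 ]
scene cam [0.6953215  0.30707202 0.71526442]
red_marker [243.1 182.4] 0.57 [ 0.518 -0.181  0.01 ]
red_marker_seam [238.7 152. ] 0.87 [ 0.512 -0.177  0.115]
cup [389.  361.1] 0.69 [0.514 0.291 0.   ]
cup [353.9 297.1] 0.68 [0.489 0.167 0.   ]
blue_marker [218.7 153.9] 0.85 [ 0.52  -0.285  0.01 ]
```

View pics/top0.png

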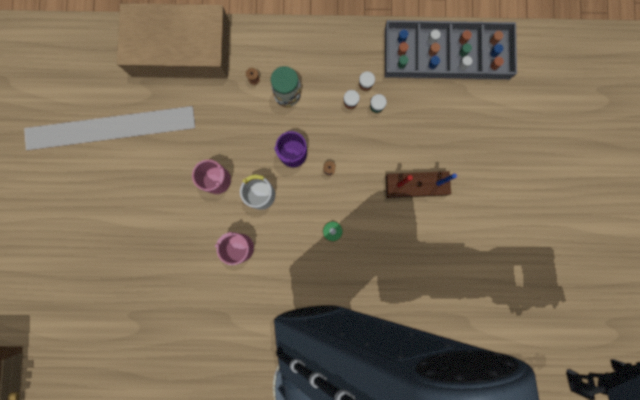

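View pics/scene0.png

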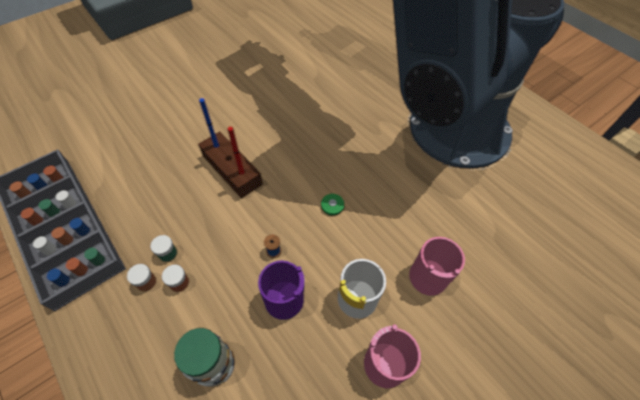

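The scene shows the white cup at top pixel (256,192) with its yellow clip towards the image top, which is +x. Red is in the stand's left socket at (405,181) and blue is at (445,180). I'll go towards the red marker at the current height and fit the cup from these pictures.

```bash
python3 -m handwheel '[{"tx":3.6,"ty":-2.0},{"tx":3.6,"ty":-2.0},{"tx":3.6,"ty":-2.0},{"tx":3.6,"ty":-2.0},{"tx":3.6,"ty":-2.0}]' 30; python3 -m handwheel '[{"tx":3.6,"ty":-2.0},{"tx":3.6,"ty":-2.0},{"tx":3.6,"ty":-2.0},{"tx":3.6,"ty":-2.0},{}]'
python3 - <<'E'
from h import *
s=telemetry.observe(); print(s['clock'],s['position'],np.round(s['tcp_rot'],3).tolist())
for n in ('top','scene','wrist'):
    f,K,R,t=grab(n,n+'1.png')
    hsv=cv2.cvtColor(f,cv2.COLOR_RGB2HSV)
    m=cv2.inRange(hsv,(22,140,120),(34,255,255))
    k,l,st,c=cv2.connectedComponentsWithStats(m)
    for i in range(1,k):
        if st[i,4]>8: print(n,'yellow',st[i],c[i].round(1),toplane(K,R,t,c[i],0.1).round(3))
    for g in ('red_marker_seam','red_marker','blue_marker','cup'):
        for r in nets.spot_point(n,g)[:4]:
            print(n,g,np.round(r['xy'],1),round(r['conf'],2),toplane(K,R,t,r['xy'],0.115 if 'seam' in g else .01 if 'marker' in g else 0).round(3))
E
```

```text
0.5 [ 0.12316523 -0.53600952  0.40465251] [[0.975, 0.224, 0.0], [0.224, -0.975, 0.0], [0.0, -0.0, -1.0]]
top red_marker_seam [405.6 182.3] 0.47 [ 0.513 -0.189  0.115]
top red_marker [398.1 184.6] 0.46 [ 0.519 -0.189  0.01 ]
top blue_marker [436.7 179.4] 0.55 [ 0.535 -0.29   0.01 ]
top cup [260.6 196.9] 0.97 [0.483 0.172 0.   ]
top cup [294.4 155.1] 0.92 [0.595 0.085 0.   ]
top cup [215.4 183.6] 0.66 [0.516 0.292 0.   ]
top cup [238.9 249. ] 0.64 [0.346 0.224 0.   ]
scene yellow [340 281  25  22 148] [350.3 293.6] [0.518 0.178 0.1  ]
scene red_marker_seam [239.5 150.4] 0.82 [ 0.509 -0.18   0.115]
scene red_marker [242.1 179.3] 0.66 [ 0.515 -0.189  0.01 ]
scene blue_marker [219.2 154.2] 0.66 [ 0.52  -0.284  0.01 ]
scene cup [428.7 274.9] 0.96 [0.343 0.222 0.   ]
scene cup [386.1 362.6] 0.81 [0.52  0.289 0.   ]
scene cup [286.2 300.9] 0.71 [0.595 0.095 0.   ]
scene cup [355.8 295. ] 0.7 [0.483 0.166 0.   ]schema error: expected keys tx, ty, tz, yaw, fingers
schema error: expected keys tx, ty, tz, yaw, fingers
```

View pics/wrist1.png

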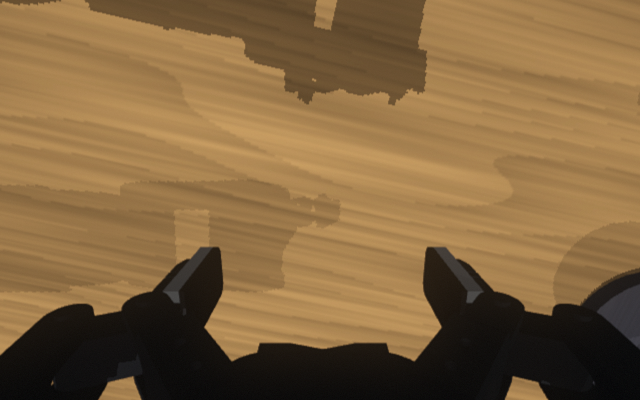

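The wrist view shows only table, with the open fingers at (210,270) and (435,270). The move was refused because every row needs all five keys.

```bash
python3 -m handwheel '[{"tx":3.6,"ty":-2.0,"tz":0,"yaw":0,"fingers":-1},{"tx":3.6,"ty":-2.0,"tz":0,"yaw":0,"fingers":-1},{"tx":3.6,"ty":-2.0,"tz":0,"yaw":0,"fingers":-1},{"tx":3.6,"ty":-2.0,"tz":0,"yaw":0,"fingers":-1},{"tx":3.6,"ty":-2.0,"tz":0,"yaw":0,"fingers":-1}]' 30; python3 -m handwheel '[{"tx":3.6,"ty":-2.0,"tz":0,"yaw":0,"fingers":-1},{"tx":3.6,"ty":-2.0,"tz":0,"yaw":0,"fingers":-1},{"tx":3.6,"ty":-2.0,"tz":0,"yaw":0,"fingers":-1},{"tx":0,"ty":0,"tz":0,"yaw":0,"fingers":-1}]'
cat > look.py <<'E'
from h import *
import sys
s=telemetry.observe(); P=np.array(s['position']);T=np.array(s['tcp_rot']); print(s['clock'],P,T.round(3).tolist(),s['wrist_force'],s['grip_width'])
f,K,R,t=grab('wrist',sys.argv[1])
for g in sys.argv[2:]:
    for r in nets.spot_point('wrist',g)[:4]:
        X=toplane(K,R,t,r['xy'],0.115 if 'seam' in g else .01 if 'marker' in g else 0)
        print(g,np.round(r['xy'],1),round(r['conf'],2),X.round(3),'tool cm',(T.T@(X-P)*100).round(1))
E
python3 look.py wrist2.png red_marker_seam red_marker blue_marker
```

```text
clock: 1.67
position: [0.2757, -0.3985, 0.4041]
tcp_rot: [[0.977, 0.214, -0.0], [0.214, -0.977, -0.002], [-0.001, 0.002, -1.0]]
wrist_force: [-0.0, -1.0, -0.2]
grip_width: 0.0852
clock: 2.0
position: [0.3721, -0.3108, 0.4047]
tcp_rot: [[0.976, 0.217, 0.002], [0.217, -0.976, -0.003], [0.001, 0.003, -1.0]]
wrist_force: [-1.0, -1.4, 0.8]
grip_width: 0.0857
2.0 [ 0.3721431  -0.3108213   0.40467168] [[0.976, 0.217, 0.002], [0.217, -0.976, -0.003], [0.001, 0.003, -1.0]] [-0.96417593 -1.40895003  0.78553774] 0.0857470822587811
blue_marker [328.7  17. ] 0.44 [ 0.52  -0.284  0.01 ] tool cm [15.   0.5 39.5]
```

View pics/wrist2.png

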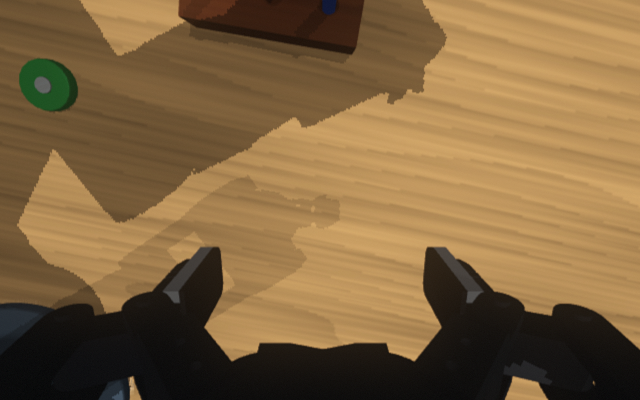

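The stand is at the top of the wrist view, with the blue marker's base at (328,5). I'll move closer, stopping about 5 cm short.

```bash
python3 -m handwheel '[{"tx":2.9,"ty":-2.4,"tz":0,"yaw":0,"fingers":-1},{"tx":2.9,"ty":-2.4,"tz":0,"yaw":0,"fingers":-1},{"tx":2.9,"ty":-2.4,"tz":0,"yaw":0,"fingers":-1},{"tx":2.9,"ty":-2.4,"tz":0,"yaw":0,"fingers":-1},{"tx":0,"ty":0,"tz":0,"yaw":0,"fingers":-1}]'
python3 look.py wrist3.png red_marker_seam red_marker blue_marker
```

```text
clock: 2.62
position: [0.4605, -0.2008, 0.4041]
tcp_rot: [[0.981, 0.195, 0.001], [0.195, -0.981, -0.005], [-0.0, 0.005, -1.0]]
wrist_force: [-0.0, -0.7, 0.0]
grip_width: 0.0854
2.6167 [ 0.46051865 -0.20082087  0.40411498] [[0.981, 0.195, 0.001], [0.195, -0.981, -0.005], [-0.0, 0.005, -1.0]] [-0.00968225 -0.68185017  0.02146818] 0.08535042651191092
red_marker_seam [314.5 115. ] 0.64 [ 0.517 -0.184  0.115] tool cm [ 5.9 -0.7 28.9]
red_marker_seam [315.7 116.4] 0.38 [ 0.517 -0.185  0.115] tool cm [ 5.8 -0.6 28.9]
red_marker [315.4 114.5] 0.65 [ 0.515 -0.184  0.01 ] tool cm [ 5.7 -0.8 39.4]
blue_marker [406.4 126.8] 0.75 [ 0.521 -0.281  0.01 ] tool cm [ 4.4  8.8 39.5]
```

View pics/wrist3.png

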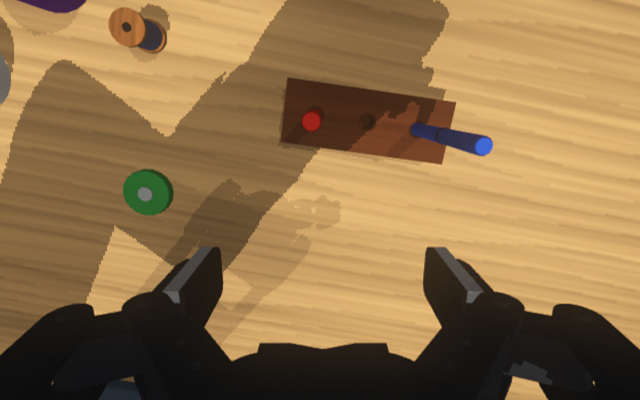

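The red marker stands upright with its cap at (312,121), and blue's cap is at (484,146). I'll centre over red.

```bash
python3 -m handwheel '[{"tx":2.9,"ty":-0.35,"tz":0,"yaw":0,"fingers":-1},{"tx":2.9,"ty":-0.35,"tz":0,"yaw":0,"fingers":-1},{"tx":0,"ty":0,"tz":0,"yaw":0,"fingers":-1},{"tx":0,"ty":0,"tz":0,"yaw":0,"fingers":-1}]'
python3 - <<'E'
from h import *
s=telemetry.observe(); P=np.array(s['position']);T=np.array(s['tcp_rot'])
f,K,R,t=grab('wrist','wrist4.png')
hsv=cv2.cvtColor(f,cv2.COLOR_RGB2HSV)
m=cv2.inRange(hsv,(0,200,150),(6,255,255))|cv2.inRange(hsv,(174,200,150),(180,255,255))
k,l,st,c=cv2.connectedComponentsWithStats(m)
for i in range(1,k):
    if st[i,4]>30:
        X=toplane(K,R,t,c[i],.18); print(st[i],c[i],X.round(4),(T.T@(X-P)*100).round(2))
E
```

```text
clock: 3.15
position: [0.512, -0.1924, 0.404]
tcp_rot: [[0.983, 0.182, -0.001], [0.182, -0.983, -0.007], [-0.002, 0.006, -1.0]]
wrist_force: [0.3, -0.1, -0.1]
grip_width: 0.0853
[301 203  15  14 158] [308.20253165 209.3164557 ] [ 0.5158 -0.1837  0.18  ] [ 0.58 -0.93 22.39]
```

```bash
python3 -m handwheel '[{"tx":0.7,"ty":-1.0,"tz":0,"yaw":0,"fingers":-1},{"tx":0,"ty":0,"tz":3.0,"yaw":0,"fingers":-1},{"tx":0,"ty":0,"tz":3.5,"yaw":0,"fingers":-1},{"tx":0,"ty":0,"tz":2.5,"yaw":0,"fingers":-1},{"tx":0,"ty":0,"tz":0,"yaw":0,"fingers":-1}]'
python3 - <<'E'
from h import *
s=telemetry.observe(); P=np.array(s['position']);T=np.array(s['tcp_rot'])
X=np.array([.5158,-.1837,.15]); print(P,(T.T@(X-P)*100).round(2))
E
```

```text
clock: 3.62
position: [0.5145, -0.1835, 0.3137]
tcp_rot: [[0.985, 0.175, 0.004], [0.175, -0.985, -0.009], [0.002, 0.009, -1.0]]
wrist_force: [0.3, -0.6, -0.2]
grip_width: 0.0853
[ 0.51450149 -0.18346769  0.31367445] [ 0.09 -0.11 16.37]
```

```bash
python3 -m handwheel '[{"tx":0,"ty":-0.1,"tz":0.8,"yaw":0,"fingers":-1},{"tx":0,"ty":0,"tz":0,"yaw":0,"fingers":1},{"tx":0,"ty":0,"tz":0,"yaw":0,"fingers":1},{"tx":0,"ty":0,"tz":0,"yaw":0,"fingers":1},{"tx":0,"ty":0,"tz":0,"yaw":0,"fingers":1}]' 30
python3 -m handwheel '[{"tx":0,"ty":0,"tz":0,"yaw":0,"fingers":1},{"tx":0,"ty":0,"tz":0,"yaw":0,"fingers":1},{"tx":0,"ty":0,"tz":0,"yaw":0,"fingers":1},{"tx":0,"ty":0,"tz":0,"yaw":0,"fingers":1}]' 30
```

```text
clock: 4.03
position: [0.5144, -0.1829, 0.3095]
tcp_rot: [[0.985, 0.173, 0.007], [0.173, -0.985, -0.01], [0.005, 0.011, -1.0]]
wrist_force: [-0.1, 1.0, 0.4]
grip_width: 0.0387
clock: 4.37
position: [0.5147, -0.183, 0.3119]
tcp_rot: [[0.985, 0.173, 0.01], [0.173, -0.985, -0.011], [0.008, 0.013, -1.0]]
wrist_force: [1.3, 1.0, -0.2]
grip_width: 0.01
```

```bash
python3 -m handwheel '[{"tx":0,"ty":0,"tz":-3,"yaw":0,"fingers":1},{"tx":0,"ty":0,"tz":-4,"yaw":0,"fingers":1},{"tx":0,"ty":0,"tz":-4,"yaw":0,"fingers":1},{"tx":0,"ty":0,"tz":-4,"yaw":0,"fingers":1},{"tx":0,"ty":0,"tz":-3,"yaw":0,"fingers":1}]'
python3 -m handwheel '[{"tx":0,"ty":-4,"tz":-1,"yaw":0,"fingers":1},{"tx":0,"ty":-4,"tz":0,"yaw":0,"fingers":1},{"tx":0,"ty":-4,"tz":0,"yaw":0,"fingers":1},{"tx":0,"ty":-4,"tz":0,"yaw":0,"fingers":1},{"tx":0,"ty":0,"tz":0,"yaw":0,"fingers":1}]'
python3 look.py wrist5.png cup red_marker red_marker_seam
python3 - <<'E'
from h import *
for n in ('top','scene'):
    f,K,R,t=grab(n,n+'5.png')
    hsv=cv2.cvtColor(f,cv2.COLOR_RGB2HSV)
    m=cv2.inRange(hsv,(22,110,100),(34,255,255))
    k,l,st,c=cv2.connectedComponentsWithStats(m)
    for i in range(1,k):
        if st[i,4]>8: print(n,'yellow',st[i],c[i].round(1),toplane(K,R,t,c[i],0.1).round(3))
    for r in nets.spot_point(n,'cup')[:4]: print(n,np.round(r['xy'],1),round(r['conf'],2),toplane(K,R,t,r['xy'],0).round(3))
E
```

```text
clock: 4.78
position: [0.5123, -0.1807, 0.4921]
tcp_rot: [[0.985, 0.173, -0.002], [0.173, -0.985, -0.006], [-0.003, 0.005, -1.0]]
wrist_force: [0.3, -0.2, -0.4]
grip_width: 0.0102
clock: 5.2
position: [0.4831, -0.0198, 0.5101]
tcp_rot: [[0.986, 0.168, 0.013], [0.168, -0.986, -0.011], [0.011, 0.013, -1.0]]
wrist_force: [-0.2, -0.6, 0.0]
grip_width: 0.0098
5.2 [ 0.48308403 -0.01976418  0.51007857] [[0.986, 0.168, 0.013], [0.168, -0.986, -0.011], [0.011, 0.013, -1.0]] [-0.19491391 -0.63993833  0.0297866 ] 0.0097747806862385
cup [98.5 86.1] 0.89 [0.528 0.289 0.   ] tool cm [  9.1 -30.3  50.7]
cup [141.5 218.7] 0.74 [0.349 0.225 0.   ] tool cm [ -9.7 -27.   50.6]
cup [249.   57.9] 0.67 [0.598 0.093 0.   ] tool cm [12.7 -9.9 51. ]
cup [183.1 131.5] 0.66 [0.487 0.173 0.   ] tool cm [  3.1 -19.6  50.8]
red_marker [325.2 193.6] 0.66 [ 0.434 -0.038  0.01 ] tool cm [-5.7  0.3 50. ]
red_marker_seam [325.9 238.1] 0.64 [ 0.408 -0.041  0.115] tool cm [-8.2  0.3 39.4]
top yellow [243 174  21   9  87] [252.9 177.4] [0.521 0.178 0.1  ]
top [215.7 183.5] 0.97 [0.516 0.291 0.   ]
top [258.3 194.7] 0.83 [0.488 0.178 0.   ]
top [291.9 152.1] 0.66 [0.603 0.092 0.   ]
scene yellow [340 280  26  28 272] [350.9 295.8] [0.52  0.182 0.1  ]
scene [387.4 361.7] 0.9 [0.517 0.29  0.   ]
scene [356.2 294.7] 0.8 [0.482 0.166 0.   ]
scene [427. 275.] 0.69 [0.345 0.22  0.   ]
scene [286.8 299.8] 0.64 [0.593 0.094 0.   ]
```

View pics/wrist5.png

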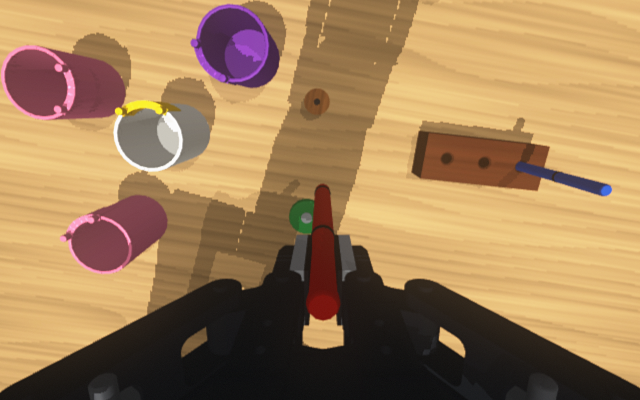

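The marker is held, cap at (322,305) and foot at (322,190). The white cup's rim is centred near (148,137) with the clip at its top (143,106), and blue is still in its stand. Next I'll go alongside the cup on the side away from the clip.

```bash
python3 -m handwheel '[{"tx":-0.8,"ty":-4,"tz":0,"yaw":0,"fingers":1},{"tx":-0.8,"ty":-4,"tz":0.5,"yaw":0,"fingers":1},{"tx":-0.8,"ty":-4,"tz":1,"yaw":0,"fingers":1},{"tx":-0.8,"ty":-4,"tz":1,"yaw":0,"fingers":1},{"tx":-0.8,"ty":-3.7,"tz":0.5,"yaw":0,"fingers":1}]'
python3 -m handwheel '[{"tx":0,"ty":0,"tz":0,"yaw":0,"fingers":1}]'
python3 look.py wrist6.png cup red_marker red_marker_seam
python3 - <<'E'
from h import *
s=telemetry.observe()
f,K,R,t=grab('wrist')
hsv=cv2.cvtColor(f,cv2.COLOR_RGB2HSV)
m=cv2.inRange(hsv,(22,140,100),(34,255,255))
k,l,st,c=cv2.connectedComponentsWithStats(m)
for i in range(1,k):
    if st[i,4]>8: print('yellow',st[i],c[i].round(1),toplane(K,R,t,c[i],0.1).round(4))
m=cv2.inRange(hsv,(0,0,215),(180,40,255))
k,l,st,c=cv2.connectedComponentsWithStats(m)
for i in range(1,k):
    if st[i,4]>50: print('white',st[i],c[i].round(1),toplane(K,R,t,c[i],0.1).round(4))
E
```

```text
clock: 6.02
position: [0.4154, 0.1599, 0.4751]
tcp_rot: [[0.989, 0.145, 0.014], [0.146, -0.989, -0.014], [0.012, 0.016, -1.0]]
wrist_force: [0.3, 0.5, -0.3]
grip_width: 0.0103
clock: 6.1
position: [0.4136, 0.1634, 0.4739]
tcp_rot: [[0.989, 0.148, 0.012], [0.149, -0.989, -0.013], [0.01, 0.014, -1.0]]
wrist_force: [1.1, -0.4, -1.0]
grip_width: 0.0103
6.1 [0.41363564 0.16342031 0.47394705] [[0.989, 0.148, 0.012], [0.149, -0.989, -0.013], [0.01, 0.014, -1.0]] [ 1.08349787 -0.36610769 -1.01828472] 0.010280409124100113
cup [400.5  19.6] 0.77 [0.597 0.09  0.   ] tool cm [16.6  9.3 47.7]
cup [228.6  56.2] 0.68 [0.525 0.291 0.   ] tool cm [ 12.4 -11.6  47.4]
cup [319.  102.8] 0.66 [0.487 0.173 0.   ] tool cm [ 6.9 -0.5 47.5]
red_marker [325.9 191.9] 0.66 [0.375 0.147 0.01 ] tool cm [-4.5  0.4 46.4]
red_marker_seam [322.3 236.9] 0.59 [0.352 0.15  0.115] tool cm [-6.6 -0.1 35.8]
yellow [285  61  55  17 455] [312.2  67.9] [0.5197 0.1793 0.1   ]
white [295  78  23  30 414] [306.2  92.1] [0.4967 0.182  0.1   ]
white [276  86  33  56 246] [286.1 118.3] [0.4689 0.1985 0.1   ]
```

View pics/wrist6.png

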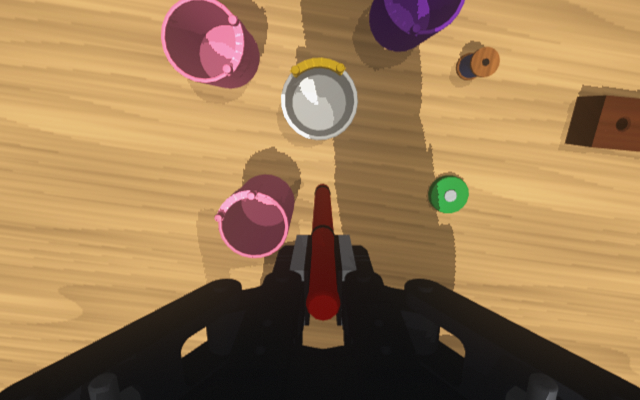

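The cup's rim is centred at about (319,98) with its pegs at (295,70) and (341,69). The marker foot is at (322,187), in line with the cup, and the near pink cup at (255,222) is clear of it.

```bash
python3 - <<'E'
from h import *
s=telemetry.observe(); P=np.array(s['position']);T=np.array(s['tcp_rot'])
f,K,R,t=grab('wrist')
C=toplane(K,R,t,(319,98),.1); A=toplane(K,R,t,(295,70),.108);B=toplane(K,R,t,(341,69),.108)
ctr=(C[:2]*2+[.487,.173])/3
d=(A+B)[:2]/2-ctr; th=np.arctan2(d[1],d[0]); print('C',C,'A',A,'B',B,'clipdir',np.degrees(th))
print('tool x dir',np.degrees(np.arctan2(T[1,0],T[0,0])))
u=np.array([np.cos(th),np.sin(th)])
for dep in (.155,.23,.302): print('axis',dep,proj(K,R,t,P+T@[0,0,dep]))
print('cap',proj(K,R,t,P+T@[0,0,.132]))
foot=P+T@[0,0,.302]; print('foot',foot)
for r in (-.018,0): 
    g=np.array([*(ctr+r*u),.17]); print('target r',r,g[:2],'tool cm',(T.T@(g-foot)*100).round(2))
E
```

```text
C [0.49319115 0.16850202 0.1       ] A [0.51471828 0.19451428 0.108     ] B [0.52199047 0.15172269 0.108     ] clipdir 6.531204391784632
tool x dir 8.28690696586367
axis 0.155 [324.34091568 273.4696373 ]
axis 0.23 [323.74157728 215.34234854]
axis 0.302 [323.45894102 187.93065692]
cap [324.67616178 305.98373351]
foot [0.42043219 0.15465665 0.17331283]
target r -0.018 [0.47324425 0.16795395] tool cm [ 5.41 -0.56  0.39]
target r 0 [0.49112744 0.17000134] tool cm [ 7.21 -0.51  0.41]
```

```bash
python3 -m handwheel '[{"tx":2.7,"ty":-0.3,"tz":0,"yaw":0,"fingers":1},{"tx":2.7,"ty":-0.3,"tz":0,"yaw":0,"fingers":1},{"tx":0,"ty":0,"tz":0,"yaw":0,"fingers":1},{"tx":0,"ty":0,"tz":0,"yaw":0,"fingers":1}]'
cat > rel.py <<'E'
from h import *
s=telemetry.observe(); P=np.array(s['position']);T=np.array(s['tcp_rot'])
foot=P+T@[0,0,.302]; print(s['clock'],'foot',foot.round(4),'tilt',T[:,2].round(4),'F',np.round(s['wrist_force'],2),s['grip_width'])
g=np.array([.4727,.1669,.007]); print('tool cm to go',(T.T@(g-foot)*100).round(2), 'yaw dir',np.degrees(np.arctan2(T[1,0],T[0,0])))
E
python3 rel.py; python3 - <<'E'
from h import *
f,K,R,t=grab('wrist','wrist7.png')
cv2.imwrite('pics/w7c.png',cv2.resize(cv2.cvtColor(f,cv2.COLOR_RGB2BGR)[60:300,200:440],None,fx=2.4,fy=2.4))
s,K,R,t=grab('scene'); cv2.imwrite('pics/s7c.png',cv2.resize(cv2.cvtColor(s,cv2.COLOR_RGB2BGR)[150:350,230:480],None,fx=2.4,fy=2.4))
E
```

```text
clock: 6.73
position: [0.4723, 0.1682, 0.4765]
tcp_rot: [[0.991, 0.136, 0.015], [0.136, -0.991, -0.014], [0.013, 0.016, -1.0]]
wrist_force: [0.0, 0.2, -0.2]
grip_width: 0.0102
6.7333 foot [0.477  0.164  0.1746] tilt [ 0.0155 -0.0138 -0.9998] F [ 0.04  0.25 -0.25] 0.010155770371520179
tool cm to go [-0.61 -0.61 16.74] yaw dir 7.818069548220477
```

View pics/w7c.png

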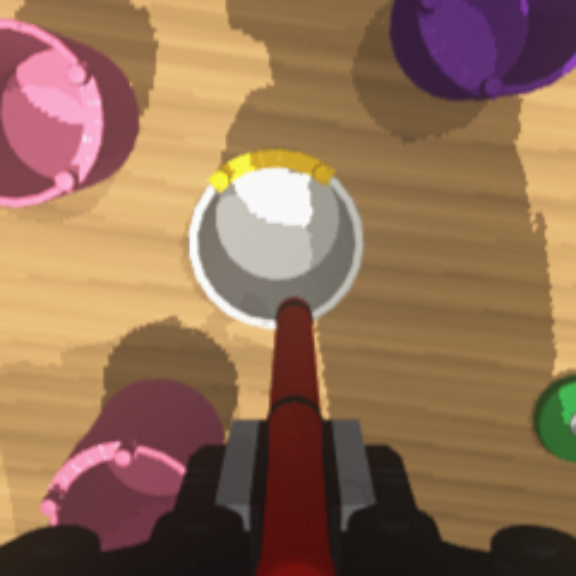

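The crop shows the foot over the cup's near part and slightly right of the clip axis (crop 293,305; cup axis about 277). I'll correct that and start lowering.

```bash
python3 -m handwheel '[{"tx":-0.5,"ty":-0.6,"tz":0,"yaw":0,"fingers":1},{"tx":0,"ty":0,"tz":2.5,"yaw":0,"fingers":1},{"tx":0,"ty":0,"tz":2.5,"yaw":0,"fingers":1},{"tx":0,"ty":0,"tz":0,"yaw":0,"fingers":1}]'; python3 rel.py
python3 - <<'E'
from h import *
w,K,R,t=grab('wrist');s,K,R,t=grab('scene')
a=cv2.resize(w[40:240,220:420],(400,400));b=cv2.resize(s[180:340,270:430],(400,400))
cv2.imwrite('pics/c8.png',cv2.cvtColor(np.hstack([a,b]),cv2.COLOR_RGB2BGR))
E
```

```text
clock: 7.17
position: [0.4637, 0.1724, 0.4269]
tcp_rot: [[0.991, 0.134, 0.019], [0.134, -0.991, -0.013], [0.017, 0.015, -1.0]]
wrist_force: [-0.8, -0.1, -0.6]
grip_width: 0.0103
7.1667 foot [0.4694 0.1686 0.125 ] tilt [ 0.0189 -0.0126 -0.9997] F [-0.76 -0.12 -0.63] 0.010276362283338468
tool cm to go [ 0.11  0.04 11.8 ] yaw dir 7.723801033317528
```

View pics/c8.png

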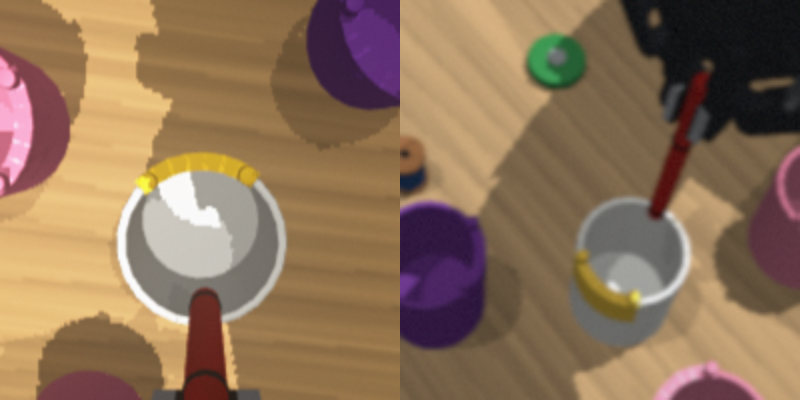

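The marker is now centred sideways between the pegs, with the foot just above the rim's near part. I'll shift it 5 mm inward and lower it.

```bash
python3 -m handwheel '[{"tx":0.6,"ty":0,"tz":0.3,"yaw":0,"fingers":1},{"tx":0,"ty":0,"tz":2.5,"yaw":0,"fingers":1},{"tx":0,"ty":0,"tz":3,"yaw":0,"fingers":1},{"tx":0,"ty":0,"tz":2,"yaw":0,"fingers":1},{"tx":0,"ty":0,"tz":0,"yaw":0,"fingers":1}]'; python3 rel.py
```

```text
clock: 7.68
position: [0.4752, 0.1737, 0.3586]
tcp_rot: [[0.99, 0.134, 0.038], [0.135, -0.991, -0.008], [0.036, 0.013, -0.999]]
wrist_force: [-0.9, 0.4, -1.0]
grip_width: 0.0101
7.6833 foot [0.4866 0.1714 0.0568] tilt [ 0.0378 -0.0075 -0.9993] F [-0.91  0.44 -1.02] 0.01008681597381071
tool cm to go [-1.62  0.2   4.93] yaw dir 7.74572911749041
```

```bash
python3 -m handwheel '[{"tx":-0.8,"ty":0,"tz":0,"yaw":0,"fingers":1},{"tx":-0.6,"ty":0.1,"tz":1.0,"yaw":0,"fingers":1},{"tx":0,"ty":0,"tz":1.5,"yaw":0,"fingers":1},{"tx":0,"ty":0,"tz":0,"yaw":0,"fingers":1}]'; python3 rel.py
```

```text
clock: 8.02
position: [0.4628, 0.171, 0.3387]
tcp_rot: [[0.99, 0.134, 0.045], [0.135, -0.991, -0.006], [0.044, 0.012, -0.999]]
wrist_force: [-0.7, -0.8, -0.4]
grip_width: 0.0097
8.0167 foot [0.4764 0.1693 0.037 ] tilt [ 0.045  -0.0056 -0.999 ] F [-0.7  -0.78 -0.43] 0.009685194986234307
tool cm to go [-0.53  0.16  2.98] yaw dir 7.743567453378239
```

```bash
python3 -m handwheel '[{"tx":-0.4,"ty":0.1,"tz":1.8,"yaw":0,"fingers":1},{"tx":0,"ty":0,"tz":1.0,"yaw":0,"fingers":1},{"tx":0,"ty":0,"tz":0,"yaw":0,"fingers":1}]'; python3 rel.py
python3 - <<'E'
from h import *
w,K,R,t=grab('wrist');s,K,R,t=grab('scene')
a=cv2.resize(w[40:240,220:420],(400,400));b=cv2.resize(s[180:340,270:430],(400,400))
cv2.imwrite('pics/c9.png',cv2.cvtColor(np.hstack([a,b]),cv2.COLOR_RGB2BGR))
E
```

```text
clock: 8.27
position: [0.4611, 0.1698, 0.3153]
tcp_rot: [[0.99, 0.134, 0.052], [0.135, -0.991, -0.004], [0.051, 0.011, -0.999]]
wrist_force: [-0.2, -0.6, -0.0]
grip_width: 0.0104
8.2667 foot [0.4769 0.1687 0.0137] tilt [ 0.0521 -0.0037 -0.9986] F [-0.19 -0.57 -0.03] 0.010351318418293304
tool cm to go [-0.47  0.12  0.65] yaw dir 7.7492009559038095
```

View pics/c9.png

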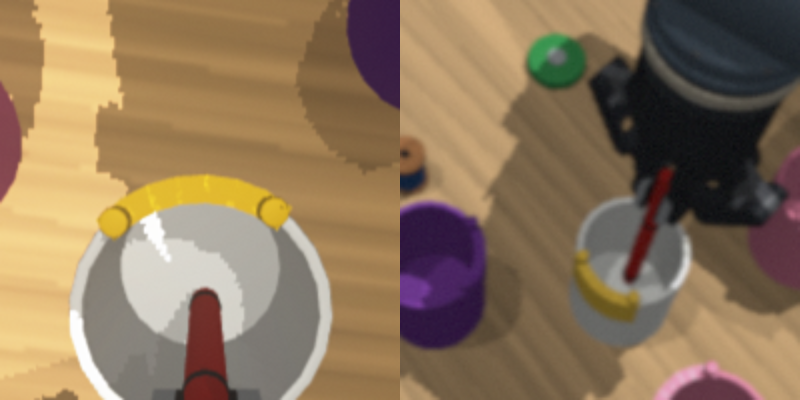

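The marker is inside the cup, foot just above the floor at crop (203,297), laterally mid-gap. I'll lower it to a light touch with minimum grip.

```bash
python3 -m handwheel '[{"tx":-0.3,"ty":0.1,"tz":0.7,"yaw":0,"fingers":1},{"tx":0,"ty":0,"tz":0.3,"yaw":0,"fingers":1}]' 20; python3 rel.py
```

```text
clock: 8.53
position: [0.4596, 0.1687, 0.3078]
tcp_rot: [[0.989, 0.134, 0.057], [0.135, -0.991, -0.002], [0.056, 0.01, -0.998]]
wrist_force: [-0.2, -1.2, 0.8]
grip_width: 0.0106
8.5333 foot [0.4767 0.1679 0.0063] tilt [ 0.0567 -0.0025 -0.9984] F [-0.23 -1.18  0.84] 0.010619545008603067
tool cm to go [-0.41  0.05 -0.09] yaw dir 7.756507856962343
```

```bash
python3 -m handwheel '[{"tx":0,"ty":0,"tz":0.3,"yaw":0,"fingers":1}]' 20; python3 -m handwheel '[{"tx":0.8,"ty":0,"tz":0.25,"yaw":0,"fingers":1},{"tx":0.8,"ty":0,"tz":0.2,"yaw":0,"fingers":1}]' 20; python3 rel.py
python3 - <<'E'
from h import *
w,K,R,t=grab('wrist');s,K,R,t=grab('scene')
a=cv2.resize(w[40:240,220:420],(400,400));b=cv2.resize(s[180:340,270:430],(400,400))
cv2.imwrite('pics/c10.png',cv2.cvtColor(np.hstack([a,b]),cv2.COLOR_RGB2BGR))
E
```

```text
clock: 8.62
position: [0.4601, 0.1688, 0.3055]
tcp_rot: [[0.989, 0.134, 0.059], [0.135, -0.991, -0.002], [0.058, 0.01, -0.998]]
wrist_force: [-1.5, 1.4, 28.3]
grip_width: 0.0101
clock: 8.78
position: [0.4765, 0.1712, 0.3038]
tcp_rot: [[0.989, 0.134, 0.061], [0.135, -0.991, -0.001], [0.061, 0.009, -0.998]]
wrist_force: [-1.6, -1.0, 6.7]
grip_width: 0.0102
8.7833 foot [0.4951 0.1709 0.0024] tilt [ 6.130e-02 -9.000e-04 -9.981e-01] F [-1.64 -0.98  6.71] 0.010199384861417481
tool cm to go [-2.24  0.1  -0.6 ] yaw dir 7.760442417468416
```

View pics/c10.png

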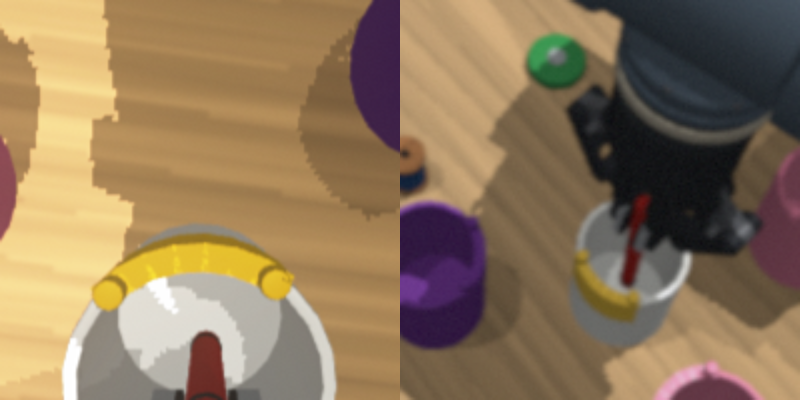

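The cup hasn't moved in the scene crop (rim still centred at 633,245). The marker has swung to about upright with its foot held at (630,280), so the pivot works and I'll continue.

```bash
python3 -m handwheel '[{"tx":0.8,"ty":0,"tz":0.1,"yaw":0,"fingers":1},{"tx":0.8,"ty":0,"tz":0.15,"yaw":0,"fingers":1}]' 20; python3 rel.py
python3 - <<'E'
from h import *
w,K,R,t=grab('wrist');s,K,R,t=grab('scene')
a=cv2.resize(w[40:240,220:420],(400,400));b=cv2.resize(s[180:340,270:430],(400,400))
cv2.imwrite('pics/c11.png',cv2.cvtColor(np.hstack([a,b]),cv2.COLOR_RGB2BGR))
E
```

```text
clock: 9.05
position: [0.493, 0.1735, 0.3027]
tcp_rot: [[0.989, 0.134, 0.061], [0.135, -0.991, -0.001], [0.06, 0.009, -0.998]]
wrist_force: [-1.9, -0.0, 3.6]
grip_width: 0.0104
9.05 foot [0.5112 0.1732 0.0013] tilt [ 0.0605 -0.001  -0.9982] F [-1.92 -0.    3.64] 0.01039687820337778
tool cm to go [-3.86  0.11 -0.81] yaw dir 7.751778153366055
```

View pics/c11.png

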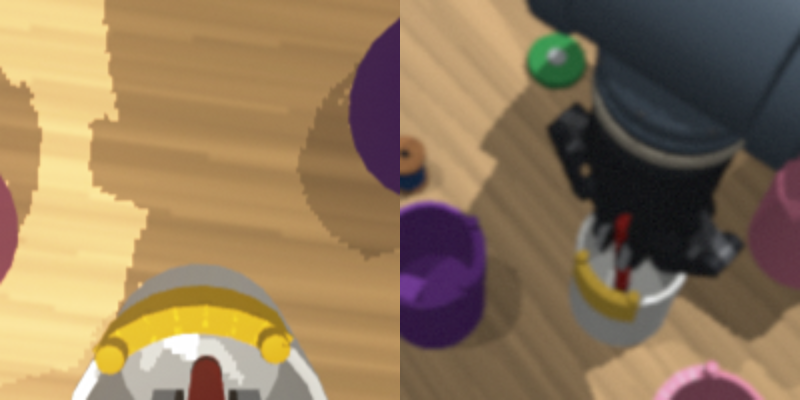

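That was my last allowed picture view. The marker leans towards the clip, in mid-gap, and the cup is unmoved. From here I'll check numerically.

```bash
python3 -m handwheel '[{"tx":0.9,"ty":0,"tz":0.15,"yaw":0,"fingers":1}]' 20; python3 rel.py
cat > fit.py <<'E'
from h import *
ctr=np.array([.4905,.1695]);th=np.radians(8);u=np.array([np.cos(th),np.sin(th)]);v=np.array([-u[1],u[0]])
for n in ('scene','top'):
    f,K,R,t=grab(n)
    hsv=cv2.cvtColor(f,cv2.COLOR_RGB2HSV)
    if 1:
        m=cv2.inRange(hsv,(22,110,80),(34,255,255)); ys,xs=np.nonzero(m)
        if len(xs): print(n,'yellow',len(xs),toplane(K,R,t,(xs.mean(),ys.mean()),.1).round(4))
    m=cv2.inRange(hsv,(0,190,60),(6,255,255))|cv2.inRange(hsv,(174,190,60),(180,255,255))
    ys,xs=np.nonzero(m); k=np.hypot(*(np.c_[xs,ys]-proj(K,R,t,[.5,.17,.1])).T)<70; xs,ys=xs[k],ys[k]
    if len(xs)>10:
        c=np.array([xs.mean(),ys.mean()]);w=np.linalg.svd(np.c_[xs,ys]-c,full_matrices=False)[2][0]
        q=(np.c_[xs,ys]-c)@w; print(n,'red',len(xs),c+w*q.min(),c+w*q.max())
    for g in ('red_marker','red_marker_seam','cup'):
        for r in nets.spot_point(n,g)[:4]:
            X=toplane(K,R,t,r['xy'],{'red_marker':.006,'red_marker_seam':.105,'cup':0}[g])
            d=X[:2]-ctr
            if np.hypot(*d)<.1: print(n,g,np.round(r['xy'],1),round(r['conf'],2),X.round(3),'r,lat mm',(d@u*1e3).round(1),(d@v*1e3).round(1))
E
python3 fit.py
```

```text
clock: 9.23
position: [0.502, 0.1746, 0.3016]
tcp_rot: [[0.989, 0.134, 0.061], [0.134, -0.991, -0.001], [0.06, 0.009, -0.998]]
wrist_force: [-1.4, -0.1, 3.1]
grip_width: 0.01
9.2333 foot [5.203e-01 1.744e-01 2.000e-04] tilt [ 6.070e-02 -9.000e-04 -9.982e-01] F [-1.43 -0.1   3.08] 0.010021142850854158
tool cm to go [-4.77  0.11 -0.97] yaw dir 7.742832418696029
scene yellow 301 [0.5211 0.1831 0.1   ]
scene red 34 [354.31898898 270.32962808] [357.36183748 295.07846155]
scene red_marker [359.9 292.9] 0.52 [0.476 0.169 0.006] r,lat mm -14.5 1.3
scene red_marker_seam [356.1 283.9] 0.66 [0.502 0.173 0.105] r,lat mm 11.4 1.7
scene cup [357.1 295.7] 0.59 [0.482 0.169 0.   ] r,lat mm -8.6 0.2
top cup [261.1 195.9] 0.61 [0.485 0.17  0.   ] r,lat mm -5.0 1.5
```

The foot is at r = −14 mm and the seam at +11 mm, so the lean is about 14° towards the clip, 2 mm off centre. The cup is unmoved. Releasing.

```bash
python3 -m handwheel '[{"tx":0,"ty":0,"tz":0,"yaw":0,"fingers":0},{"tx":0,"ty":0,"tz":0,"yaw":0,"fingers":-0.5},{"tx":0,"ty":0,"tz":0,"yaw":0,"fingers":-1},{"tx":0,"ty":0,"tz":0,"yaw":0,"fingers":-1},{"tx":0,"ty":0,"tz":0,"yaw":0,"fingers":-1}]'; python3 -m handwheel '[{"tx":0,"ty":0,"tz":0,"yaw":0,"fingers":-1},{"tx":0,"ty":0,"tz":-0.5,"yaw":0,"fingers":-1},{"tx":0,"ty":0,"tz":-1,"yaw":0,"fingers":-1}]'; python3 fit.py
```

```text
clock: 10.05
position: [0.5012, 0.1745, 0.3004]
tcp_rot: [[0.989, 0.134, 0.059], [0.135, -0.991, -0.002], [0.058, 0.009, -0.998]]
wrist_force: [1.1, 0.6, -0.2]
grip_width: 0.0701
clock: 10.3
position: [0.4998, 0.1744, 0.3143]
tcp_rot: [[0.989, 0.134, 0.055], [0.135, -0.991, -0.002], [0.054, 0.01, -0.998]]
wrist_force: [0.5, 1.0, 0.1]
grip_width: 0.0851
scene yellow 265 [0.5214 0.1849 0.1   ]
scene red 54 [344.7937988 284.2378119] [356.59337951 294.46895552]
scene red_marker [358.1 293.6] 0.53 [0.48  0.168 0.006] r,lat mm -11.1 -0.2
scene red_marker_seam [356.1 290.8] 0.51 [0.509 0.182 0.105] r,lat mm 20.2 9.4
scene cup [356.1 295.1] 0.74 [0.483 0.166 0.   ] r,lat mm -8.1 -1.9
top cup [261.4 196.8] 0.56 [0.483 0.169 0.   ] r,lat mm -7.5 1.0
```

```bash
python3 -m handwheel '[{"tx":0,"ty":0,"tz":-2,"yaw":0,"fingers":-1},{"tx":0,"ty":0,"tz":-3,"yaw":0,"fingers":-1},{"tx":-0.5,"ty":0,"tz":-4,"yaw":0,"fingers":-1},{"tx":-3,"ty":0,"tz":-3,"yaw":0,"fingers":-1},{"tx":-4,"ty":0,"tz":0,"yaw":0,"fingers":-1}]'; python3 -m handwheel '[{"tx":-4,"ty":0,"tz":0,"yaw":0,"fingers":-1},{"tx":-3,"ty":0,"tz":0,"yaw":0,"fingers":-1},{"tx":0,"ty":0,"tz":0,"yaw":0,"fingers":-1}]'; python3 fit.py
python3 - <<'E'
from h import *
f,K,R,t=grab('wrist','wristF.png'); hsv=cv2.cvtColor(f,cv2.COLOR_RGB2HSV)
for nm,rs in (('red',[((0,190,60),(6,255,255)),((174,190,60),(180,255,255))]),('yel',[((22,140,100),(34,255,255))])):
    m=sum(cv2.inRange(hsv,*r) for r in rs); k,l,st,c=cv2.connectedComponentsWithStats(m)
    for i in range(1,k):
        if st[i,4]>30: print(nm,st[i],c[i].round(1),toplane(K,R,t,c[i],.1).round(3))
for g in ('red_marker','red_marker_seam','cup','blue_marker'):
    for n in ('wrist','scene'):
        if n=='scene': f,K,R,t=grab('scene','sceneF.png')
        else: f,K,R,t=grab('wrist')
        for r in nets.spot_point(n,g)[:4]: print(n,g,np.round(r['xy'],1),round(r['conf'],2),toplane(K,R,t,r['xy'],{'red_marker':.006,'blue_marker':.01,'red_marker_seam':.105,'cup':0}[g]).round(3))
E
```

```text
clock: 11.12
position: [0.4213, 0.1646, 0.4323]
tcp_rot: [[0.99, 0.133, 0.051], [0.133, -0.991, -0.003], [0.051, 0.01, -0.999]]
wrist_force: [-0.2, -0.3, -0.1]
grip_width: 0.0852
clock: 11.37
position: [0.3446, 0.154, 0.4293]
tcp_rot: [[0.99, 0.133, 0.053], [0.133, -0.991, -0.003], [0.052, 0.01, -0.999]]
wrist_force: [1.9, 0.2, -0.2]
grip_width: 0.0854
scene yellow 300 [0.5205 0.1837 0.1   ]
scene red 52 [345.33357441 284.61152868] [356.68896139 294.36222676]
scene red_marker [358.5 294. ] 0.62 [0.479 0.169 0.006] r,lat mm -11.0 0.8
scene red_marker_seam [354.3 289. ] 0.51 [0.51  0.178 0.105] r,lat mm 20.0 5.3
scene cup [354.  295.6] 0.75 [0.487 0.165 0.   ] r,lat mm -4.6 -4.1
top yellow 59 [0.5193 0.1779 0.1   ]
top red 19 [248.12536567 167.93915118] [259.84120552 192.07707418]
top red_marker [264.9 193.3] 0.7 [0.492 0.16  0.006] r,lat mm -0.1 -9.9
top red_marker_seam [253.2 179.8] 0.72 [0.514 0.176 0.105] r,lat mm 24.4 3.0
top cup [261.6 196.4] 0.82 [0.484 0.169 0.   ] r,lat mm -6.5 0.3
red [313   1  13  15  72] [320.4   7.5] [0.509 0.176 0.1  ]
wrist red_marker [322.9  59.9] 0.66 [0.486 0.169 0.006]
scene red_marker [356.  293.5] 0.48 [0.483 0.165 0.006]
wrist red_marker_seam [322.9  61. ] 0.63 [0.467 0.168 0.105]
scene red_marker_seam [353.9 288.8] 0.54 [0.51  0.177 0.105]
wrist cup [262.2 175.7] 0.93 [0.346 0.224 0.   ]
wrist cup [220.3   4.7] 0.77 [0.527 0.288 0.   ]
wrist cup [318.2  62.7] 0.63 [0.483 0.174 0.   ]
scene cup [355.8 297. ] 0.9 [0.486 0.169 0.   ]
scene cup [429.6 276.8] 0.78 [0.344 0.226 0.   ]
scene cup [386.9 363.2] 0.72 [0.519 0.291 0.   ]
scene cup [285.5 300.1] 0.58 [0.595 0.093 0.   ]
scene blue_marker [354.3 294.5] 0.67 [0.488 0.166 0.01 ]
scene blue_marker [219.5 157.1] 0.58 [ 0.524 -0.276  0.01 ]
```

Both fixed cameras agree: the seam is at the rim on the clip side, 3–5 mm off centre (the gap allows ±11). The cup is unmoved and blue is in its stand.

```bash
python3 -c "
from h import *
sign_off(); print(telemetry.observe()['clock'])"
```

```text
the job is handed in; nothing more can be done
the job is handed in; nothing more can be done
```

I took the red marker out of the stand and lowered it foot first into the white cup. With its foot on the floor I tilted it about 14° towards the yellow clip, then let go and backed the arm away. I handed the job in at about 12 s on the robot's clock.

**Last checks, by the networks and colour detection:**
- **Marker:** both fixed cameras put its upper ring 20–24 mm from the cup's axis towards the clip. It is 3–5 mm off the middle of the peg gap, where about ±11 mm is allowed. The side camera puts the foot 7–11 mm from the axis on the far side.
- **Cup:** its clip stayed within a few mm of where it was, so the cup was neither pushed nor knocked over.
- **Blue marker:** still in its stand.
- **Robot:** clear of everything, with the gripper open.

**What failed or disagreed:**
- **No picture of the end state:** I had used all 12 picture views, so I could not look at the final result by eye.
- **Doubtful readings:** the top camera put the red foot about 10 mm sideways. The wrist camera's ring reading also disagreed, and one blue detection fell on the cup. I took these as network errors.
- **Firm touch:** the foot met the cup floor with a brief 28 N at the wrist before easing to about 3 N, well under the 120 N limit.
- **Refused move:** my first move command was refused for missing keys, so it moved nothing.

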